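# Take the dust filter out over the sweeps pan

## Task

Press the red button fully down to stop the dust collector, then swing its filter hatch right up so that it stays standing open, and draw the filter straight up out of its slot by the orange tab. Keep the filter upright so its dust stays on, carry it to the sweeps pan and hold it still above the pan, upright, with its whole bottom edge over the inside of the pan and about 5 cm above the pan's rim, ready to be brushed off. Finish while still holding it there, gripped and touching nothing else; leave the hatch open and the pan and everything else on the bench where they are.

Things in the scene. Friction and masses are not known exactly. Their poses are not given: they have to be found in the camera images.
- collector: White desktop dust collector, fixed, in the left or right half of the bench. Origin on the bench below it; x from its front (robot side) to its back, y to its left, z up. Flat deck 120 mm above the bench, x -85 to +135, y -155 to +155 mm. Filter slot in the deck: centre x -20 mm, 14 mm wide in x, 136 mm long in y, 98 mm deep. Behind the hatch the deck is bare but for a 12 mm dial.
- stop (a joint): Red mushroom stop button on the yellow pod on the right part of the deck: 0 m = out (running), 0.008 m = fully down. It goes straight down against about 3 N of friction and stays where it is pushed.
- stop_top (a point): Middle of the top of the stop button, 162 mm above the bench when out. The button is 40 mm across; it is 42 mm from the side of the closed hatch, whose top is 3 mm higher than the button.
- hatch (a joint): Opening angle of the grey hood-shaped filter hatch: 0 rad = shut, 1.57 = standing straight up, 1.9 = stop. It may start slightly ajar. The hinge is stiff (0.2 N m of friction, hatch 0.15 kg): it stays at any angle and needs about 2 N at the bar.
- hatch_hinge (a point): Middle of the hinge line, which runs along the collector's y at collector x +55 mm, 128 mm above the bench. The hatch swings its front edge up and back (towards the collector's +x).
- hatch_bar (a point): Middle of the steel bar handle on the hatch's front: 10 mm thick, 90 mm long along the collector's y, on two end posts, 35 mm before the hatch's front wall and beyond the collector's front. Shut: 165 mm before the hinge line, 14 mm above it, 142 mm above the bench. The hatch is 160 mm wide, 130 mm from hinge to front wall, 45 mm high over the deck in front, sloping to the hinge.
- filter: Filter cassette standing in the slot, hidden under the hatch: black frame with pleated paper, 130 mm wide (y), 98 mm high (z), 10 mm thick (x), about 0.14 kg, orange pull tab on the middle of its top edge. Origin: middle of its bottom edge. In the slot it has 2 to 3 mm of play each way, its axes match the collector's, its frame top is level with the deck and only the tab stands above it.
- filter_tab (a point): Middle of the top end of the pull tab, 136 mm above the filter's origin. The tab is 36 mm wide (y), 10 mm thick (x) and 38 mm high.
- filter_left (a point): Bottom corner of the filter at its +y end, 65 mm from its origin.
- filter_right (a point): Bottom corner of the filter at its -y end, 65 mm from its origin.
- tray: Aluminium sweeps pan, an open tray 190 mm long (its y) and 110 mm wide (its x), rim 28 mm above the bench, walls 3 mm. Origin: middle of its underside. It stands loose in the other half of the bench from the collector.
- wax_block: Blue wax block, 90 x 45 x 38 mm, at the left.
- wax_tube: Green wax ring tube with a flat foot, 90 mm long, 33 mm high, at the left.
- jar: White screw-top jar, 64 mm across, 75 mm high, at the right.
- file: Hand file with wooden handle, 250 mm long, 20 mm high, near the robot at the right.
- brush: Bench brush lying flat, near the robot at the left.
- ring_a: Blue wax ring, 25 mm across, 7 mm high, lying between the robot and the middle of the bench.
- ring_b: Turquoise wax ring, 26 mm across, 8 mm high, near the other one.
Mind the look-alikes: they are no part of the job. Leave any green look-alike of the tray alone.

How it is judged (in metres and radians):
On the way, in this order (a step that is already met when the one before it is completed fails the run):
1. the collector is stopped (button more than 5 mm down) (value of joint stop above 0.005 m), for 0.1 s.
2. the hatch is swung up past 75 degrees (value of joint hatch above 1.3 rad), for 0.2 s.
3. the filter is drawn up clear of the slot, upright, between the fingers (z of filter in the frame of collector above 0.123 m and angle between filter's own z axis and vertical below 0.35 rad and contact force between the fingers and filter above 1 N), for 0.1 s.
At the end, for the whole second after the job is handed in: Button down over 5 mm, hatch open over 1.25 rad; filter gripped, still, upright within 0.25 rad, touching neither pan nor collector, both bottom corners within the pan's walls seen from above and 12 to 102 mm above its rim (value of joint stop above 0.005 m and value of joint hatch above 1.25 rad and height (world z) of filter_left between 0.04 and 0.13 m and x of filter_left in the frame of tray between -0.053 and 0.053 m and y of filter_left in the frame of tray between -0.093 and 0.093 m and height (world z) of filter_right between 0.04 and 0.13 m and x of filter_right in the frame of tray between -0.053 and 0.053 m and y of filter_right in the frame of tray between -0.093 and 0.093 m and angle between filter's own z axis and vertical below 0.25 rad and linear speed of filter below 0.03 m/s and angular speed of filter below 0.3 rad/s and contact force between the fingers and filter above 2 N and contact force between filter and tray below 0.1 N and contact force between filter and collector below 0.1 N); the arm keeps its last pose, push and grip.
It fails at once if the filter is tipped more than about 35 degrees, spilling its dust (angle between filter's own z axis and vertical above 0.6 rad).
It fails at once if the sweeps pan is pushed more than 25 mm from its place (distance of tray from where it was at the start of the episode above 0.025 m).
It fails at once if another thing on the bench is pushed more than 25 mm from its place (distance of any of wax_block, wax_tube, jar, file, brush, ring_a, ring_b from where it was at the start of the episode above 0.025 m).
It also fails if it takes over 58 s, if anything falls off the work surface, if the arm or the gripper's body presses on something with over 40 N, if the wrist force passes 120 N, or if a joint passes its speed limit or range.

## Robot

A 6-joint arm with a two-finger parallel gripper is mounted at the origin on the work surface. World frame = base frame: x ahead of the robot, y to its left, z up, the work surface at z = 0. Lengths are in m, angles in degrees, forces in N, time in s.
With the tool pointing down it reaches from about 0.275 to 0.85 m from the base axis. Payload 19 kg.
Tool frame: the origin (TCP) lies at the centre of the arm's flange, where the gripper is bolted on; the fingertips stand 173 mm ahead of it and the grasp point (between the pads) lies 155 mm ahead of it; z points along the fingers, y is the direction in which the jaws open and shut (so a half turn about z gives the same grasp; the last joint's range is limited). The gripper opens to 85 mm and grips with 20 to 120 N. Pads are 22 mm wide; open, the fingers measure 114 mm over their backs; the gripper's body (76 mm by 85 mm) begins 54 mm behind the grasp point. The pads swing forward as they close: fully open they stand 13 mm farther back than shut.
Start: joints at [-79.756, 8.623, 82.357, -0, 89.026, -7.678], TCP at [0.177, -0.547, 0.405] pointing down, gripper open.
Joint ranges: [-160.23, 160.23], [-39.13, 120.54], [6.94, 153.29], [-79.49, 259.48], [9.18, 160.14], [-161.06, 161.06]. Speed limits (degrees/s): [108.29, 108.29, 127.2, 172.46, 172.46, 172.46].

## Interface

Orientations are given as [roll, pitch, yaw] about the fixed x, y, z axes, in that order (R = Rz(yaw) Ry(pitch) Rx(roll)).
In Python, from cell import * gives the robot as it stands.
- The arm moves only by the shell command python3 -m creep 'ROWS' [FORCE]. ROWS is JSON, a list of rows, each an object with "delta_pos": the shift along the tool's x, y, z in m, a list of three; "dr": the turn, a rotation vector about the tool's x, y, z in rad, a list of three; "jaw": the opening, from 0 (shut) to 1 (fully open). A call has 1 to 8 rows; each row is the pose to reach, as a shift and turn from the pose commanded when the call began, along the tool's axes at that moment; what a row does not reach only later rows make up. A row lasts 1/8 s, in which the tool goes at most 62.5 mm and 10.7 degrees, less where a joint would pass 70% of its speed; a pose out of reach is approached as far as the arm can. A call with a gripper value outside its range is refused whole. The fingers move at their own pace and stop on an object; FORCE is the grip in N (left out, the last holds). Time passes only in rows, so rows that repeat a pose let the fingers close. It gives the time, the measured TCP pose, the force and the opening at its end, in the units of the state.
- get_state(): the state, without advancing time (a new reading comes with each control period).
- read_camera(name): name is "scene" or "top"; returns the picture (420x560x3 uint8, red, green, blue); there is no depth.
- camera_info(name): a dict with "mtx" (3x3 intrinsics, pixels), "k1" (the pictures are not rectified: a ray, as slopes to the right and down, at radius r is drawn at 1 + k1 r^2 times it, then the intrinsics apply), "R" (3x3) and "t" (3): a world point X has camera coordinates R X + t. Camera axes: x right, y down, z forward; pixel columns grow to the right and rows downward; lengths in m; the calibration is good to about 2 mm. A picture is of the moment at which its call begins. camera_info takes no time and is no camera call.
- close_job(): hands the job in, once; it reports no verdict.
Trained networks look in the newest picture that a camera, given by its name, has taken for a name from the list of things; names that differ only in an ending like _2 or _b are one class to them, and where a whole thing is asked for, a point or a joint stands for the part that bears it (a point fixed in the world has none). Each returns a list of dicts, best first, with "score" (0 to 1); they miss things now and then, are a little off and sometimes report something else, mostly with a low value. They report only what shows in the picture. A call takes as long as a camera call. They do not tell look-alikes from the thing itself.
- cut_out(camera, query): "mask" (420x560 bool, what is visible of it) and "centre" ([column, row] in pixels, amid what is visible of it).
The state is a dict: "time_s": time; "joints": joint angles; "qvel": joint speeds; "tau": joint torques, N m; "position": TCP position; "ee_rot": TCP orientation; "wrist_force": force on the tool from outside, world axes, zero at the start; "wrist_torque": the same for the moment, N m; "finger_gap": finger opening in m.
Only numpy, scipy, OpenCV 4.12 (cv2) and the standard library are available. Lean on these libraries where they do the work, as an engineer would, in place of code of your own. Each camera call takes 0.05 s, during which the arm holds its last target. There are 200 camera calls.

## Working session

There is one attempt and no reset: what is moved stays moved. The work goes in short steps, Python scripts to look and compute and a shell command to move; the robot and the scene stay as the last step left them, time stands still between calls to the robot, and variables do not carry over. Pictures are saved under pics/ and viewed, about 8 in all and at most 12, crops included, and the job is handed in when it is done.

```bash
ls; mkdir -p pics; cat > h.py <<'E'
from cell import *
import numpy as np, cv2
from scipy.spatial.transform import Rotation as Ro
def cam(n):
    c=camera_info(n); return np.array(c["mtx"]),c["k1"],np.array(c["R"]),np.array(c["t"])
def ray(n,uv):
    K,k,R,t=cam(n); d=np.array([k,0,0,0,0.])
    p=cv2.undistortPoints(np.array([[uv]],float),K,d)[0,0]
    return -R.T@t, R.T@np.array([p[0],p[1],1.])
def at_z(n,uv,z):
    o,d=ray(n,uv); return o+d*(z-o[2])/d[2]
def proj(n,X):
    K,k,R,t=cam(n); return cv2.projectPoints(np.atleast_2d(np.array(X,float)),cv2.Rodrigues(R)[0],t,K,np.array([k,0,0,0,0.]))[0][:,0]
def tri(uv1,uv2):
    o1,d1=ray("scene",uv1); o2,d2=ray("top",uv2)
    s=np.linalg.lstsq(np.c_[d1,-d2],o2-o1,rcond=None)[0]
    a,b=o1+s[0]*d1,o2+s[1]*d2; return (a+b)/2,np.linalg.norm(a-b)
def save(n,name):
    im=np.array(read_camera(n)); cv2.imwrite(f"pics/{name}.png",im[:,:,::-1]); return im
E
python3 - <<'E'
from h import *
a=save("scene","s0");b=save("top","t0")
cv2.imwrite("pics/a0.png",cv2.resize(np.vstack([a,b])[:,:,::-1],None,fx=.714,fy=.714))
for n in("scene","top"):
    K,k,R,t=cam(n);print(n,-R.T@t,K[0,0],k,R[2])
    for q in("collector","stop_top","hatch","hatch_bar","tray","filter_tab"):
        print(n,q,[(round(r["score"],2),np.round(r["centre"]),int(r["mask"].sum())) for r in cut_out(n,q)])
print(get_state())
E
```

```text
pics
scene [0.91810408 0.74876337 1.30277211] 449.07366786410466 -0.132897969400542 [-0.32163327 -0.45929074 -0.82801211]
scene collector [(0.87, array([207., 169.]), 5961)]
scene stop_top []
scene hatch [(0.66, array([212., 148.]), 1742), (0.46, array([206., 169.]), 6145)]
scene hatch_bar [(0.68, array([216., 146.]), 1726), (0.57, array([203., 123.]), 108)]
scene tray [(0.78, array([425., 351.]), 2669)]
scene filter_tab [(0.23, array([367., 309.]), 357)]
top [0.20037845 0.09553712 1.53717447] 419.2573723671705 -0.10088092023404244 [ 0.17305753 -0.00284504 -0.98490761]
top collector [(0.64, array([362., 176.]), 1788)]
top stop_top [(0.33, array([236., 170.]), 1538)]
top hatch [(0.8, array([362., 177.]), 1889), (0.62, array([398., 180.]), 103), (0.34, array([171., 168.]), 361)]
top hatch_bar [(0.6, array([358., 177.]), 1878)]
top tray [(0.83, array([106., 234.]), 1593), (0.56, array([236., 169.]), 1643)]
top filter_tab []
{'time_s': 0.7, 'joints': array([-7.97564718e+01,  8.62116659e+00,  8.23566866e+01, -1.13373638e-03,
        8.90267102e+01, -7.67634969e+00]), 'qvel': array([ 0.05595134,  0.04990162, -0.03351968, -0.04349245, -0.05814617,
        0.01218935]), 'tau': array([-2.95973487e-04, -7.12656713e+01, -5.70980644e+01, -3.00279962e-04,
        1.41182278e-03, -3.40543022e-05]), 'position': array([ 0.17690683, -0.54708831,  0.40468727]), 'ee_rot': array([-1.79995326e+02,  5.13849572e-04,  1.79198972e+01]), 'wrist_force': array([-0.27847121, -0.58486201,  0.51879075]), 'wrist_torque': array([ 0.00928249, -0.03218242, -0.01478233]), 'finger_gap': 0.0851622138248627}
```

View pics/a0.png

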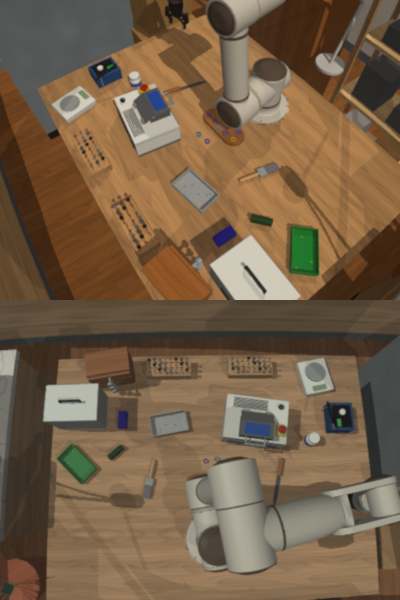

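The stacked picture shows the collector in the right half (top view about (362,176), red button near (395,181)) and the grey tray at (239,172) in the middle. The green look-alike is at the far left.

```bash
python3 - <<'E'
import cv2,numpy as np
a=cv2.imread("pics/s0.png");b=cv2.imread("pics/t0.png")
A=cv2.resize(a[110:300,150:320],None,fx=3,fy=3,interpolation=2)   # 510x570
B=cv2.resize(b[125:215,200:420],None,fx=3.6,fy=3.6,interpolation=2)
cv2.imwrite("pics/c1.png",A);cv2.imwrite("pics/c2.png",B)
from h import *
for n,im in(("scene",a),("top",b)):
    h=cv2.cvtColor(im,cv2.COLOR_BGR2HSV);m=(((h[...,0]<6)|(h[...,0]>174))&(h[...,1]>170)&(h[...,2]>90)).astype('uint8')
    k,l,s,c=cv2.connectedComponentsWithStats(m)
    print(n,[(s[i].tolist(),c[i].round(1).tolist()) for i in range(1,k) if s[i,4]>12])
E
```

```text
scene [([197, 118, 9, 8, 55], [201.1, 121.8])]
top [([392, 177, 8, 8, 38], [395.6, 180.4])]
```

View pics/c1.png

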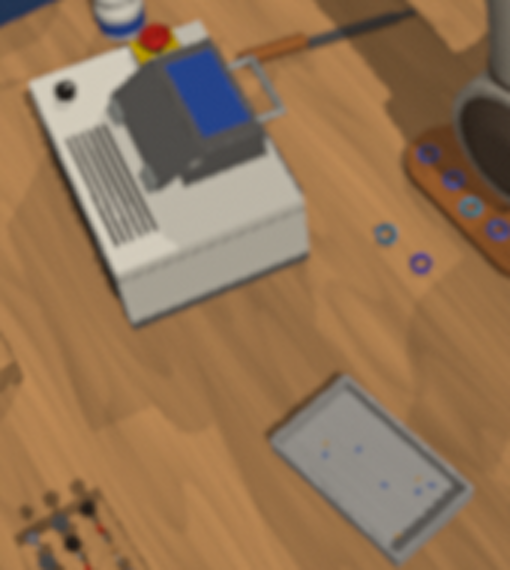

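View pics/c2.png

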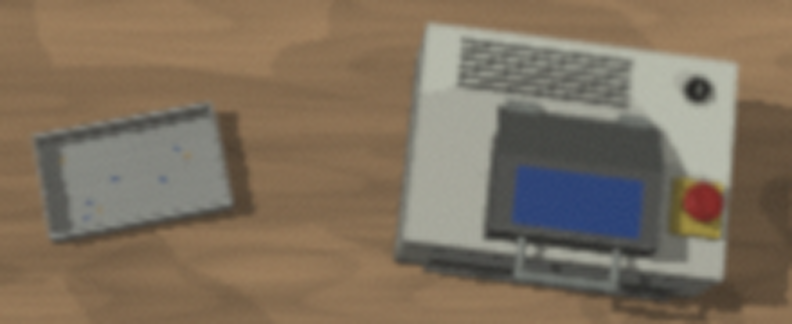

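Crops: the deck corners in the top crop are (427,24), (737,63), (722,280) and (398,248), with the bar between (518,275) and (617,288). The pan corners are (35,138), (210,105), (233,207) and (52,240). The scene crop matches.

```bash
cat > fit.py <<'E'
from h import *
from scipy.optimize import least_squares
A=lambda u,v:np.array([150+(u+.5)/3-.5,110+(v+.5)/3-.5]); B=lambda u,v:np.array([200+(u+.5)/3.6-.5,125+(v+.5)/3.6-.5])
def W(p,X):
    c,s=np.cos(p[2]),np.sin(p[2]);X=np.array(X);return np.r_[p[0]+c*X[0]-s*X[1],p[1]+s*X[0]+c*X[1],X[2]]
BL,BR,FR,FL=[(.135,.155,.12),(.135,-.155,.12),(-.085,-.155,.12),(-.085,.155,.12)]
obs=[("top",B(427,24),BL),("top",B(737,63),BR),("top",B(722,280),FR),("top",B(398,248),FL),
("scene",A(30,85),BR),("scene",A(307,205),FL),("scene",A(120,278),BL)]
def res(p,obs): return np.concatenate([proj(n,W(p,X))[0]-uv for n,uv,X in obs])
r=least_squares(res,[.45,-.25,-.1],args=(obs,));print("coll",r.x,np.degrees(r.x[2]),r.fun.round(1))
p=r.x
T=[("top",B(35,138),(.055,.095,.028)),("top",B(210,105),(.055,-.095,.028)),("top",B(233,207),(-.055,-.095,.028)),("top",B(52,240),(-.055,.095,.028)),
("scene",A(345,375),(-.055,-.095,.028)),("scene",A(470,490),(-.055,.095,.028)),("scene",A(397,562),(.055,.095,.028)),("scene",A(268,437),(.055,-.095,.028))]
r=least_squares(res,[.5,.2,.1],args=(T,));print("tray",r.x,np.degrees(r.x[2]),r.fun.round(1))
b,e=tri((201.1,121.8),(395.6,180.4));print("button",b,e)
c,s=np.cos(p[2]),np.sin(p[2]);print("button in coll",np.array([[c,s],[-s,c]])@(b[:2]-p[:2]))
for nm,u,v in(("barL",(245,62),(617,288)),("barR",(282,110),(518,275))): pass
x1,e1=tri(A(248,60),B(617,288));x2,e2=tri(A(282,110),B(518,275))
for x,e in((x1,e1),(x2,e2)): print("bar end",x,e,np.array([[c,s],[-s,c]])@(x[:2]-p[:2]))
print("hinge",W(p,(.055,0,.128)),"bar shut",W(p,(-.11,0,.142)),"tab",W(p,(-.02,0,.158)))
for n in("scene","top"):
    for q in("jar","file","ring_a","brush"):
        for o in cut_out(n,q)[:2]: print(n,q,round(o["score"],2),at_z(n,o["centre"],.02 if q!="jar" else .06).round(3))
E
python3 fit.py
```

```text
coll [ 0.55123023 -0.2108173  -0.14086647] -8.071054354096722 [-0.5  0.1 -0.5  0.2 -0.4  0.1  1.  -2.   0.5  0.   0.3 -1.1  0.3 -0.2]
tray [0.58806368 0.21902753 0.16693259] 9.564533124198794 [-0.1 -1.   1.4 -0.9  0.3 -1.  -0.2 -0.9  0.7  0.2  1.1 -0.5  0.2 -1.
  1.2  0.7]
button [ 0.51660134 -0.33257199  0.15522453] 0.001432231640937797
button in coll [-0.01719139 -0.12541061]
bar end [ 0.43823926 -0.24801189  0.13835596] 0.004719697527622456 [-0.1066496  -0.05269022]
bar end [ 0.45054961 -0.15256228  0.14670232] 0.004117850280420599 [-0.10786242  0.04354232]
hinge [ 0.60568544 -0.21853936  0.128     ] bar shut [ 0.44231981 -0.19537318  0.142     ] tab [ 0.53142833 -0.20800928  0.158     ]
scene jar 0.61 [ 0.501 -0.488  0.06 ]
scene file 0.65 [ 0.292 -0.355  0.02 ]
top jar 0.6 [ 0.477 -0.503  0.06 ]
top jar 0.25 [ 0.534 -0.358  0.06 ]
top file 0.58 [ 0.29  -0.341  0.02 ]
top file 0.5 [0.608 0.457 0.02 ]
top ring_a 0.55 [ 0.485 -0.515  0.02 ]
top brush 0.73 [0.275 0.321 0.02 ]
```

```bash
cat > go.py <<'E'
from h import *
from fit0 import *
def R_of(yaw,tilt=0): # yaw of tool when down; tilt>0: fingers point forward (coll +x)
    return Ro.from_euler('xyz',[180,0,yaw],degrees=True)*Ro.from_rotvec([-np.radians(tilt),0,0])
def to(p,yaw,tilt=0,off=.155):
    """p: world point for grasp point/fingertip (off ahead of the TCP)"""
    s=get_state();Rc=Ro.from_euler('xyz',s["ee_rot"],degrees=True);Rt=R_of(yaw,tilt)
    tcp=np.array(p)-off*Rt.apply([0,0,1]); print("tcp",tcp.round(4),"d",Rc.inv().apply(tcp-s["position"]).round(4),"dr",(Rc.inv()*Rt).as_rotvec().round(4))
E
cat > fit0.py <<'E'
import numpy as np
P=[.5512,-.2108,-.14087]; T=[.5881,.2190,.16693]
def W(X,p=P):
    c,s=np.cos(p[2]),np.sin(p[2]);return np.r_[p[0]+c*X[0]-s*X[1],p[1]+s*X[0]+c*X[1],X[2]]
def bar(th): # in world
    return W((.055-.165*np.cos(th)+.014*np.sin(th),0,.128+.165*np.sin(th)+.014*np.cos(th)))
E
python3 -c "
from go import *
to([.5170,-.3320,.185],82,0,.173)
to([.5170,-.3320,.155],82,0,.173)"
```

```text
tcp [ 0.517 -0.332  0.358] d [ 0.3898 -0.1     0.0467] dr [-1.0000e-04 -2.0000e-04 -1.1184e+00]
tcp [ 0.517 -0.332  0.328] d [ 0.3898 -0.1     0.0767] dr [-1.0000e-04 -2.0000e-04 -1.1184e+00]
```

```bash
python3 -m creep '[{"delta_pos":[0.06,-0.015,0.0],"dr":[0,0,-0.16],"jaw":0},{"delta_pos":[0.12,-0.03,0.0],"dr":[0,0,-0.32],"jaw":0},{"delta_pos":[0.18,-0.045,0.0],"dr":[0,0,-0.48],"jaw":0},{"delta_pos":[0.23,-0.06,0.0],"dr":[0,0,-0.64],"jaw":0},{"delta_pos":[0.28,-0.07,0.0],"dr":[0,0,-0.8],"jaw":0},{"delta_pos":[0.33,-0.085,0.01],"dr":[0,0,-0.96],"jaw":0},{"delta_pos":[0.39,-0.1,0.02],"dr":[0,0,-1.118],"jaw":0},{"delta_pos":[0.39,-0.1,0.045],"dr":[0,0,-1.118],"jaw":0}]' 40
python3 -c "
from go import *
to([.5170,-.3320,.185],82,0,.173);print(get_state()['joints'],get_state()['finger_gap'])
im=save('scene','s1');cv2.imwrite('pics/c3.png',cv2.resize(im[60:200,130:300,::-1],None,fx=3,fy=3))"
```

```text
time_s: 2.1
position: [0.5201, -0.3295, 0.3597]
ee_rot: [179.9, 0.0, 82.4]
wrist_force: [-0.2, -0.8, -0.2]
finger_gap: -0.0003
tcp [ 0.517 -0.332  0.358] d [-0.0029 -0.0027  0.0017] dr [0.0018 0.0002 0.0064]
[-3.95335127e+01  1.44584071e+01  8.05948966e+01  4.43519009e-02
  8.48553989e+01 -3.19068551e+01] -0.00028489834992791266
```

View pics/c3.png

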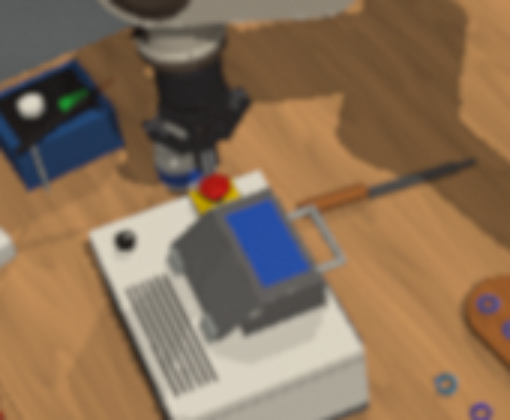

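The picture shows the closed fingers just above the red button (crop (215,180)). I'll press now.

```bash
python3 -m creep '[{"delta_pos":[0,0,0.01],"dr":[0,0,0],"jaw":0},{"delta_pos":[0,0,0.02],"dr":[0,0,0],"jaw":0},{"delta_pos":[0,0,0.025],"dr":[0,0,0],"jaw":0},{"delta_pos":[0,0,0.029],"dr":[0,0,0],"jaw":0},{"delta_pos":[0,0,0.032],"dr":[0,0,0],"jaw":0},{"delta_pos":[0,0,0.032],"dr":[0,0,0],"jaw":0}]'
python3 -c "
from go import *
print(proj('scene',[.5195,-.33,.187]),get_state()['wrist_force'],get_state()['position'])"
```

```text
time_s: 2.9
position: [0.5172, -0.332, 0.3277]
ee_rot: [180.0, -0.0, 82.0]
wrist_force: [0.2, 0.3, -0.3]
finger_gap: 0.0001
[[199.57272025 116.25896263]] [ 0.18238853  0.32839587 -0.30459057] [ 0.51719427 -0.33196029  0.32766424]
```

```bash
python3 -m creep '[{"delta_pos":[0,0,0.001],"dr":[0,0,0],"jaw":0},{"delta_pos":[0,0,0.002],"dr":[0,0,0],"jaw":0},{"delta_pos":[0,0,0.002],"dr":[0,0,0],"jaw":0}]'
python3 -m creep '[{"delta_pos":[0,0,0.001],"dr":[0,0,0],"jaw":0},{"delta_pos":[0,0,0.002],"dr":[0,0,0],"jaw":0},{"delta_pos":[0,0,0.002],"dr":[0,0,0],"jaw":0}]'
python3 -c "
from h import *
im=save('scene','s2');cv2.imwrite('pics/c4.png',cv2.resize(im[80:160,160:260,::-1],None,fx=5,fy=5))"
```

```text
time_s: 3.28
position: [0.5172, -0.3319, 0.327]
ee_rot: [179.9, 0.0, 82.0]
wrist_force: [-4.4, 0.5, 14.7]
finger_gap: 0.0
time_s: 3.65
position: [0.5172, -0.3318, 0.3268]
ee_rot: [179.9, 0.1, 82.0]
wrist_force: [-10.0, 5.6, 32.4]
finger_gap: 0.0001
```

View pics/c4.png

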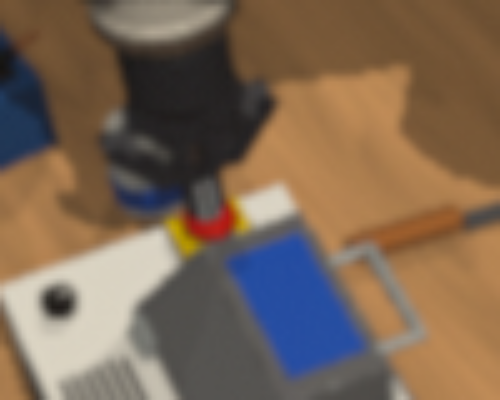

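Contact came at tip height 0.154 (the button's bottom stop), and force then built to 32 N, so it is fully down. The picture shows the fingers on the flattened button. I'll retract and work out the bar approach.

```bash
python3 -m creep '[{"delta_pos":[0,0,-0.05],"dr":[0,0,0],"jaw":0},{"delta_pos":[0,0,-0.10],"dr":[0,0,0],"jaw":0},{"delta_pos":[0,0,-0.12],"dr":[0,0,0],"jaw":0.35},{"delta_pos":[0,0,-0.12],"dr":[0,0,0],"jaw":0.35}]'
python3 -c "
from go import *
b=bar(.02);print(b)
for t in(45,40):
  d=R_of(82,t).apply([0,0,1]);to(b-.08*d,81.9,t);to(b,81.9,t)
"
```

```text
time_s: 4.2
position: [0.5173, -0.3318, 0.4451]
ee_rot: [179.9, 0.1, 82.0]
wrist_force: [-0.0, 0.6, -0.6]
finger_gap: 0.0296
[ 0.44259952 -0.19539944  0.14529698]
tcp [ 0.2781 -0.1721  0.3115] d [ 0.125  -0.2594  0.1329] dr [-7.832e-01  4.000e-04  1.900e-03]
tcp [ 0.3341 -0.18    0.2549] d [ 0.1251 -0.203   0.1896] dr [-7.832e-01  4.000e-04  1.900e-03]
tcp [ 0.293  -0.1742  0.3253] d [ 0.125  -0.2443  0.1191] dr [-6.959e-01  5.000e-04  1.900e-03]
tcp [ 0.344  -0.1814  0.264 ] d [ 0.125  -0.193   0.1805] dr [-6.959e-01  5.000e-04  1.900e-03]
```

```bash
python3 -m creep '[{"delta_pos":[0.02,-0.05,0],"dr":[-0.15,0,0],"jaw":0.35},{"delta_pos":[0.05,-0.10,0],"dr":[-0.3,0,0],"jaw":0.35},{"delta_pos":[0.07,-0.15,0.0],"dr":[-0.45,0,0],"jaw":0.35},{"delta_pos":[0.10,-0.20,0.02],"dr":[-0.6,0,0],"jaw":0.35},{"delta_pos":[0.125,-0.24,0.05],"dr":[-0.7,0,0],"jaw":0.35},{"delta_pos":[0.125,-0.255,0.10],"dr":[-0.783,0,0],"jaw":0.35},{"delta_pos":[0.125,-0.259,0.133],"dr":[-0.783,0,0],"jaw":0.35},{"delta_pos":[0.125,-0.259,0.133],"dr":[-0.783,0,0],"jaw":0.35}]'
python3 -c "
from go import *
b=bar(.02)
to(b-.08*R_of(82,45).apply([0,0,1]),81.9,45);to(b,81.9,45);print(get_state()['joints'])
im=save('scene','s3');jm=save('top','t3')
cv2.imwrite('pics/c5.png',np.hstack([cv2.resize(im[70:190,160:290,::-1],None,fx=3,fy=3),cv2.resize(jm[130:250,300:430,::-1],None,fx=3,fy=3)]))
"
```

```text
time_s: 5.2
position: [0.2776, -0.1715, 0.3083]
ee_rot: [135.3, -0.2, 81.9]
wrist_force: [0.2, -0.6, 1.3]
finger_gap: 0.0298
tcp [ 0.2781 -0.1721  0.3115] d [-0.0005  0.0026 -0.0018] dr [-0.0053 -0.0026 -0.0025]
tcp [ 0.3341 -0.18    0.2549] d [-0.0006  0.003   0.0782] dr [-0.0053 -0.0026 -0.0025]
[-61.26192033 -33.18598474 131.96924794  41.48124963  58.45105468
 -68.2483328 ]
```

View pics/c5.png

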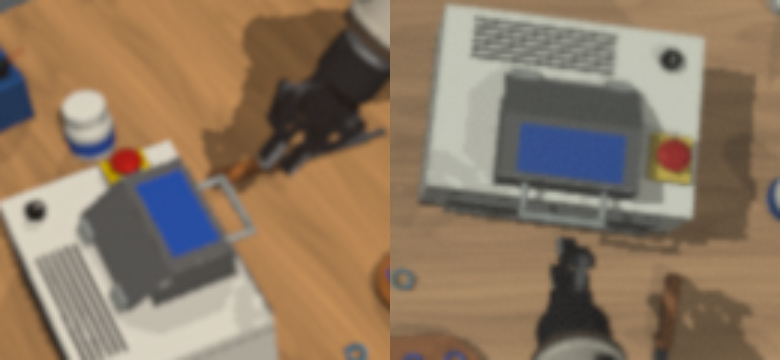

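The gripper is lined up in front of the bar's middle (top crop: fingers at (570,245), bar (522..604, 220)), and the button is visibly down. I'll check the ajar angle from the bar pixels.

```bash
python3 -c "
from go import *
x,e=tri((239,139.5),(357.7,203.6));print(x,e)
for th in(0,.05,.1,.15): print(th,bar(th).round(3),proj('scene',bar(th)),proj('top',bar(th)))
f=get_state()['position']+R_of(82,45).apply([0,0,.165]);print(f,proj('scene',f),proj('top',f))
"
```

```text
[ 0.44209721 -0.20221241  0.13157822] 0.00027115081978727306
0 [ 0.442 -0.195  0.142] [[239.78534084 138.72064621]] [[356.33921978 203.01707063]]
0.05 [ 0.443 -0.195  0.15 ] [[239.35145922 137.20631712]] [[356.84509982 202.33014102]]
0.1 [ 0.444 -0.196  0.158] [[238.80584081 135.73076535]] [[357.36401344 201.51907538]]
0.15 [ 0.446 -0.196  0.167] [[238.14830931 134.29810419]] [[357.89468564 200.58408948]]
[ 0.39398695 -0.18846119  0.1947731 ] [[251.68682595 123.33759689]] [[358.20272906 214.85890938]]
```

```bash
python3 -m creep '[{"delta_pos":[0,0,0.03],"dr":[0,0,0],"jaw":0.28},{"delta_pos":[0,0,0.055],"dr":[0,0,0],"jaw":0.28},{"delta_pos":[0,0,0.070],"dr":[0,0,0],"jaw":0.28},{"delta_pos":[0,0,0.074],"dr":[0,0,0],"jaw":0.28},{"delta_pos":[0,0,0.074],"dr":[0,0,0],"jaw":0.28}]'
python3 -m creep '[{"delta_pos":[0,0,0],"dr":[0,0,0],"jaw":0},{"delta_pos":[0,0,0],"dr":[0,0,0],"jaw":0},{"delta_pos":[0,0,0],"dr":[0,0,0],"jaw":0},{"delta_pos":[0,0,0],"dr":[0,0,0],"jaw":0}]' 40
python3 -c "
from go import *
s=get_state();print(s['position'],s['ee_rot'],s['wrist_force'],s['joints'])
f=s['position']+R_of(82,45).apply([0,0,.16]);print(f)
# rigid rotation about hinge: rows in tool frame
H=W((.055,0,.128));ax=np.r_[-np.sin(P[2]),np.cos(P[2]),0]
Rc=Ro.from_euler('xyz',s['ee_rot'],degrees=True)
for th in np.arange(.12,1.3,.1):
  Q=Ro.from_rotvec(ax*th)
  p=H+Q.apply(s['position']-H);print(round(th,2),Rc.inv().apply(p-s['position']).round(4),(Rc.inv()*Q*Rc).as_rotvec().round(3),p.round(3))
"
```

```text
time_s: 5.92
position: [0.3302, -0.1794, 0.259]
ee_rot: [135.1, 0.0, 82.0]
wrist_force: [0.3, 0.7, -0.1]
finger_gap: 0.0236
time_s: 6.42
position: [0.3299, -0.1794, 0.2585]
ee_rot: [135.1, 0.0, 82.0]
wrist_force: [-4.9, 0.7, 4.8]
finger_gap: 0.0084
[ 0.32985469 -0.17940357  0.25853553] [1.35110584e+02 1.94638457e-02 8.19595749e+01] [-4.94288004  0.65609639  4.81682963] [-52.07244328 -21.40544056 131.92287954  45.27747838  43.64107858
 -70.574035  ]
[ 0.44189073 -0.19514921  0.14539844]
0.12 [-0.      0.0354 -0.0105] [0.12 0.   0.  ] [ 0.347 -0.182  0.291]
0.22 [-0.      0.0656 -0.016 ] [0.22 0.   0.  ] [ 0.365 -0.184  0.316]
0.32 [-0.0001  0.0963 -0.0184] [0.32 0.   0.  ] [ 0.385 -0.187  0.34 ]
0.42 [-1.00e-04  1.27e-01 -1.78e-02] [0.42 0.   0.  ] [ 0.407 -0.19   0.361]
0.52 [-1.000e-04  1.575e-01 -1.410e-02] [0.52 0.   0.  ] [ 0.431 -0.194  0.38 ]
0.62 [-1.000e-04  1.875e-01 -7.300e-03] [0.62 0.   0.  ] [ 0.456 -0.197  0.396]
0.72 [-1.000e-04  2.167e-01  2.400e-03] [0.72 0.   0.  ] [ 0.484 -0.201  0.41 ]
0.82 [-2.000e-04  2.448e-01  1.490e-02] [0.82  0.001 0.   ] [ 0.512 -0.205  0.421]
0.92 [-2.000e-04  2.715e-01  3.020e-02] [0.92  0.001 0.   ] [ 0.541 -0.209  0.429]
1.02 [-2.000e-04  2.965e-01  4.810e-02] [1.02e+00 1.00e-03 0.00e+00] [ 0.571 -0.214  0.434]
1.12 [-2.000e-04  3.196e-01  6.840e-02] [1.12e+00 1.00e-03 0.00e+00] [ 0.602 -0.218  0.436]
1.22 [-2.000e-04  3.405e-01  9.090e-02] [1.22e+00 1.00e-03 0.00e+00] [ 0.632 -0.222  0.434]
```

Gripped the bar (gap 8 mm, contact force present). I'll swing up in an arc about the hinge.

```bash
python3 -m creep '[{"delta_pos":[0,0.0175,-0.006],"dr":[0.06,0,0],"jaw":0},{"delta_pos":[0,0.0354,-0.0105],"dr":[0.12,0,0],"jaw":0},{"delta_pos":[0,0.0656,-0.016],"dr":[0.22,0,0],"jaw":0},{"delta_pos":[0,0.0963,-0.0184],"dr":[0.32,0,0],"jaw":0},{"delta_pos":[0,0.127,-0.0178],"dr":[0.42,0,0],"jaw":0},{"delta_pos":[0,0.1575,-0.0141],"dr":[0.52,0,0],"jaw":0},{"delta_pos":[0,0.1875,-0.0073],"dr":[0.62,0,0],"jaw":0},{"delta_pos":[0,0.1875,-0.0073],"dr":[0.62,0,0],"jaw":0}]'
cat > arc.py <<'E'
from go import *
s=get_state();print(s['position'],s['ee_rot'],s['wrist_force'],s['wrist_torque'],s['joints'],s['finger_gap'])
H=W((.055,0,.128));ax=np.r_[-np.sin(P[2]),np.cos(P[2]),0]
Rc=Ro.from_euler('xyz',s['ee_rot'],degrees=True)
f=s['position']+Rc.apply([0,0,.16])-H; print("bar est",f+H,"r",np.linalg.norm(f))
for th in np.arange(.1,.95,.1):
  Q=Ro.from_rotvec(ax*th)
  p=H+Q.apply(s['position']-H);print(round(th,2),Rc.inv().apply(p-s['position']).round(4),(Rc.inv()*Q*Rc).as_rotvec().round(3),p.round(3))
E
python3 arc.py; python3 -c "
from h import *
im=save('scene','s4');cv2.imwrite('pics/c6.png',cv2.resize(im[30:190,140:300,::-1],None,fx=3,fy=3))"
```

```text
time_s: 7.42
position: [0.4572, -0.1974, 0.397]
ee_rot: [170.9, 0.1, 82.0]
wrist_force: [-20.4, 0.3, 17.3]
finger_gap: 0.0082
[ 0.45722049 -0.19736775  0.39702055] [1.70864521e+02 5.90883658e-02 8.20223442e+01] [-20.40845073   0.31049429  17.33269797] [ 0.0910402   2.81287547 -0.08493974] [-33.38853541  -3.21760247  95.83282559   3.92436048  79.12039769
 -25.87806343] 0.008244871427143995
bar est [ 0.48235515 -0.2010547   0.23905012] r 0.16685365287919293
0.1 [-0.0001  0.0294 -0.0091] [ 0.1  0.  -0. ] [ 0.485 -0.201  0.411]
0.2 [-0.0001  0.0596 -0.0152] [ 0.2  0.  -0. ] [ 0.513 -0.205  0.421]
0.3 [-0.0002  0.0902 -0.0182] [ 0.3    0.001 -0.   ] [ 0.543 -0.209  0.429]
0.4 [-0.0002  0.121  -0.0182] [ 0.4    0.001 -0.   ] [ 0.573 -0.214  0.434]
0.5 [-0.0003  0.1516 -0.0151] [ 0.5    0.001 -0.   ] [ 0.603 -0.218  0.436]
0.6 [-0.0003  0.1818 -0.0089] [ 0.6    0.001 -0.   ] [ 0.634 -0.222  0.435]
0.7 [-4.000e-04  2.112e-01  2.000e-04] [ 0.7    0.001 -0.001] [ 0.664 -0.227  0.43 ]
0.8 [-0.0004  0.2396  0.0122] [ 0.8    0.001 -0.001] [ 0.693 -0.231  0.423]
0.9 [-0.0005  0.2666  0.027 ] [ 0.9    0.002 -0.001] [ 0.722 -0.235  0.413]
```

View pics/c6.png

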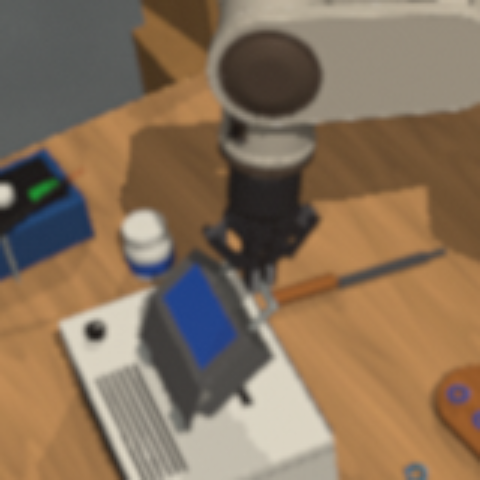

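The hatch is up about 0.6 rad and held well (blue face tilted, slot showing). The wrist feels a 25 N radial push, so I'll continue the arc with a small outward offset.

```bash
python3 -m creep '[{"delta_pos":[0,0.028,-0.011],"dr":[0.1,0,0],"jaw":0},{"delta_pos":[0,0.0576,-0.018],"dr":[0.2,0,0],"jaw":0},{"delta_pos":[0,0.089,-0.0212],"dr":[0.3,0,0],"jaw":0},{"delta_pos":[0,0.12,-0.0212],"dr":[0.4,0,0],"jaw":0},{"delta_pos":[0,0.151,-0.0181],"dr":[0.5,0,0],"jaw":0},{"delta_pos":[0,0.1815,-0.0119],"dr":[0.6,0,0],"jaw":0},{"delta_pos":[0,0.1815,-0.0119],"dr":[0.6,0,0],"jaw":0}]'
python3 arc.py
```

```text
time_s: 8.35
position: [0.6332, -0.2224, 0.4362]
ee_rot: [-154.7, 0.0, 82.0]
wrist_force: [-2.0, -1.7, 9.2]
finger_gap: 0.0078
[ 0.63321187 -0.22235017  0.43617637] [-1.54677251e+02  1.49263665e-02  8.19514651e+01] [-1.97453968 -1.71608798  9.19029469] [-0.09090591  0.94414988  0.12479747] [-24.37805655  28.13940901  55.05117235  -8.07818497 120.97581428
 -19.00506449] 0.007816032155006484
bar est [ 0.56544601 -0.2128058   0.29155033] r 0.16851755299689805
0.1 [-0.      0.0295 -0.0092] [ 0.1  0.  -0. ] [ 0.664 -0.227  0.432]
0.2 [-0.      0.0598 -0.0154] [ 0.2  0.  -0. ] [ 0.693 -0.231  0.425]
0.3 [-0.      0.0906 -0.0185] [ 0.3  0.  -0. ] [ 0.722 -0.235  0.414]
0.4 [-0.      0.1215 -0.0186] [ 0.4  0.  -0. ] [ 0.75  -0.239  0.401]
0.5 [-0.      0.1523 -0.0156] [ 0.5  0.  -0. ] [ 0.776 -0.243  0.385]
0.6 [-0.      0.1826 -0.0095] [ 0.6  0.  -0. ] [ 0.801 -0.246  0.367]
0.7 [-1.000e-04  2.122e-01 -4.000e-04] [ 0.7  0.  -0. ] [ 0.823 -0.249  0.346]
0.8 [-1.000e-04  2.407e-01  1.160e-02] [ 0.8  0.  -0. ] [ 0.844 -0.252  0.323]
0.9 [-1.000e-04  2.679e-01  2.640e-02] [ 0.9  0.  -0. ] [ 0.862 -0.255  0.298]
```

```bash
python3 -m creep '[{"delta_pos":[0,0.0295,-0.0095],"dr":[0.1,0,0],"jaw":0},{"delta_pos":[0,0.0598,-0.016],"dr":[0.2,0,0],"jaw":0},{"delta_pos":[0,0.0906,-0.0192],"dr":[0.3,0,0],"jaw":0},{"delta_pos":[0,0.1215,-0.0194],"dr":[0.4,0,0],"jaw":0},{"delta_pos":[0,0.1215,-0.0194],"dr":[0.4,0,0],"jaw":0}]'
python3 arc.py|head -4;  python3 -c "
from h import *
im=save('scene','s5');cv2.imwrite('pics/c7.png',cv2.resize(im[30:190,140:300,::-1],None,fx=3,fy=3))"
```

```text
time_s: 8.98
position: [0.7511, -0.2386, 0.3984]
ee_rot: [-131.6, -0.1, 81.9]
wrist_force: [-0.7, 8.7, -14.7]
finger_gap: 0.0081
[ 0.75110748 -0.2385784   0.3984153 ] [-1.31612286e+02 -8.28485733e-02  8.19417945e+01] [ -0.69766862   8.67233999 -14.66262681] [ 0.6378291 -2.2774135 -1.1934079] [-21.35412064  55.76358066  18.43261413 -21.20581683 151.78545625
 -27.854452  ] 0.00809721287238446
bar est [ 0.63268526 -0.22165738  0.29216157] r 0.16640154364953066
0.1 [-0.      0.0294 -0.009 ] [0.1 0.  0. ] [ 0.777 -0.242  0.382]
```

View pics/c7.png

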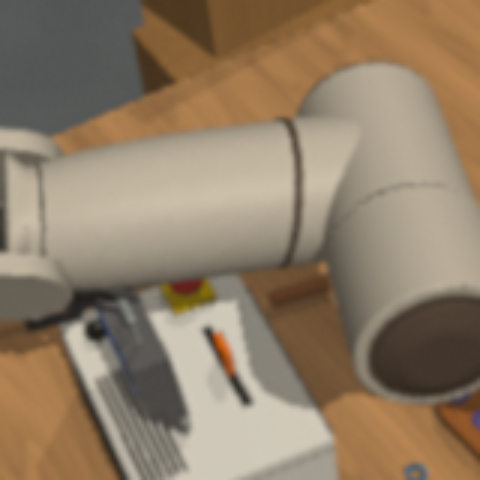

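The hatch now stands about vertical (1.6 rad) and the orange tab shows at crop (222,352). I'll let go and back out along the fingers.

```bash
python3 -m creep '[{"delta_pos":[0,0,0],"dr":[0,0,0],"jaw":0.3},{"delta_pos":[0,0,0],"dr":[0,0,0],"jaw":0.3},{"delta_pos":[0,0,0],"dr":[0,0,0],"jaw":0.3},{"delta_pos":[0,0,-0.015],"dr":[0,0,0],"jaw":0.3},{"delta_pos":[0,0,-0.03],"dr":[0,0,0],"jaw":0.3},{"delta_pos":[0,0,-0.04],"dr":[0,0,0],"jaw":0.3},{"delta_pos":[0,0,-0.04],"dr":[0,0,0],"jaw":0.3}]'
python3 -c "
from go import *
s=get_state();print(s['joints'],s['finger_gap'],s['position']+Ro.from_euler('xyz',s['ee_rot'],degrees=True).apply([0,0,.173]))
t=W((-.02,0,.146));print(t)
to([t[0]+.03,t[1],.39],81.9)
to([t[0],t[1],.28],81.9); to(t,81.9)
for n in('scene','top'):
  for q in('filter_tab','hatch'): print(n,q,[(round(r['score'],2),np.round(r['centre'],1),int(r['mask'].sum())) for r in (read_camera(n),cut_out(n,q))[1]])
"
```

```text
time_s: 9.9
position: [0.7614, -0.2373, 0.4251]
ee_rot: [-132.5, 0.1, 82.1]
wrist_force: [-0.0, -0.4, -0.1]
finger_gap: 0.0251
[-21.02640234  60.25849872   6.96778719 -26.00054076 157.42427533
 -33.09415274] 0.02514215407234224 [ 0.63503845 -0.21990071  0.30820637]
[ 0.53139812 -0.20799191  0.146     ]
tcp [ 0.5614 -0.208   0.545 ] d [ 0.0012 -0.225   0.068 ] dr [-0.829   0.003   0.0019]
tcp [ 0.5314 -0.208   0.435 ] d [-0.0028 -0.1639  0.1642] dr [-0.829   0.003   0.0019]
tcp [ 0.5314 -0.208   0.301 ] d [-0.0025 -0.0651  0.2548] dr [-0.829   0.003   0.0019]
scene filter_tab [(0.73, array([312.3, 329.5]), 582), (0.67, array([212.5, 149.2]), 158)]
scene hatch [(0.59, array([185. , 149.9]), 673)]
top filter_tab []
top hatch [(0.75, array([385.8, 147.5]), 335)]
```

```bash
python3 -c "
from go import *
s=get_state();Rc=Ro.from_euler('xyz',s['ee_rot'],degrees=True)
print(s['position'])
for k,t in enumerate((-38,-29,-20,-11,-3,0,0)):
  to(np.array([.634,-.2210,.310+.004*k+(.05 if k>5 else 0)]),81.9,t,.173)
print('tab',at_z('scene',(212.5,149.2),.14),W((-.02,0,.14)))
im=cv2.imread('pics/s5.png');h=cv2.cvtColor(im,cv2.COLOR_BGR2HSV)
m=((h[...,0]>4)&(h[...,0]<14)&(h[...,1]>190)&(h[...,2]>150)).astype('uint8');m[:135]=0;m[165:]=0;m[:,:200]=0;m[:,225:]=0
ys,xs=np.nonzero(m);print(len(xs),xs.mean(),ys.mean(),at_z('scene',(xs.mean(),ys.mean()),.14))
"
```

```text
[ 0.76170289 -0.23747166  0.42376406]
tcp [ 0.7394 -0.236   0.4463] d [-0.0017 -0.0317  0.0012] dr [-0.1683  0.0029  0.0012]
tcp [ 0.717  -0.2328  0.4653] d [-0.0016 -0.0609  0.0052] dr [-0.3254  0.0028  0.0014]
tcp [ 0.6926 -0.2293  0.4806] d [-0.0016 -0.0889  0.0132] dr [-0.4825  0.0027  0.0017]
tcp [ 0.6667 -0.2257  0.4918] d [-0.0015 -0.1148  0.0249] dr [-0.6396  0.0026  0.0019]
tcp [ 0.643  -0.2223  0.4988] d [-0.0014 -0.1361  0.0379] dr [-0.7792  0.0024  0.0021]
tcp [ 0.634 -0.221  0.503] d [-0.0014 -0.1453  0.0418] dr [-0.8316  0.0024  0.0021]
tcp [ 0.634 -0.221  0.557] d [-0.0015 -0.1852  0.0054] dr [-0.8316  0.0024  0.0021]
tab [ 0.54274994 -0.2107243   0.14      ] [ 0.53139812 -0.20799191  0.14      ]
18 214.11111111111111 146.66666666666666 [ 0.5325246  -0.21742823  0.14      ]
```

```bash
python3 -m creep '[{"delta_pos":[0,-0.016,-0.001],"dr":[-0.08,0,0],"jaw":0.3},{"delta_pos":[0,-0.032,0.001],"dr":[-0.168,0,0],"jaw":0.3},{"delta_pos":[0,-0.032,0.001],"dr":[-0.168,0,0],"jaw":0.3}]'
python3 -c "
from go import *
for k,t in enumerate((-29,-20,-11,-3,0,0)):
  to(np.array([.634,-.2210,.314+.004*k+(.05 if k>4 else 0)]),81.9,t,.173)"
```

```text
time_s: 10.68
position: [0.7385, -0.234, 0.4494]
ee_rot: [-142.1, 0.1, 82.1]
wrist_force: [0.0, -0.3, 0.6]
finger_gap: 0.026
tcp [ 0.717  -0.2328  0.4653] d [-0.0018 -0.0267  0.0006] dr [-0.1551  0.0031  0.0013]
tcp [ 0.6926 -0.2293  0.4806] d [-0.0018 -0.0555  0.0037] dr [-0.3122  0.003   0.0015]
tcp [ 0.6667 -0.2257  0.4918] d [-0.0017 -0.0831  0.0109] dr [-0.4693  0.0028  0.0017]
tcp [ 0.643  -0.2223  0.4988] d [-0.0016 -0.1063  0.0202] dr [-0.6089  0.0027  0.0019]
tcp [ 0.634 -0.221  0.503] d [-0.0016 -0.116   0.0224] dr [-0.6612  0.0027  0.002 ]
tcp [ 0.634 -0.221  0.557] d [-0.0017 -0.1492 -0.0202] dr [-0.6612  0.0027  0.002 ]
```

Tracking is as expected and there is no contact force, so I'll continue.

```bash
python3 -m creep '[{"delta_pos":[0,-0.0267,0.0006],"dr":[-0.155,0,0],"jaw":0.3},{"delta_pos":[0,-0.0555,0.0037],"dr":[-0.312,0,0],"jaw":0.3},{"delta_pos":[-0.001,-0.0831,0.0109],"dr":[-0.469,0,0],"jaw":0.3},{"delta_pos":[-0.001,-0.1063,0.0202],"dr":[-0.609,0,0],"jaw":0.3},{"delta_pos":[-0.001,-0.116,0.0224],"dr":[-0.661,0,0],"jaw":0.3},{"delta_pos":[-0.001,-0.149,-0.02],"dr":[-0.661,0,0],"jaw":0.45},{"delta_pos":[-0.001,-0.149,-0.02],"dr":[-0.661,0,0],"jaw":0.45}]'
python3 -c "
from go import *
t=W((-.02,0,.146))
to([t[0],t[1],.385],81.9); to([t[0],t[1],.19],81.9); print(get_state()['joints'])"
```

```text
time_s: 11.55
position: [0.6353, -0.2209, 0.5582]
ee_rot: [-180.0, 0.2, 82.1]
wrist_force: [-0.3, 0.5, -0.3]
finger_gap: 0.0381
tcp [ 0.5314 -0.208   0.54  ] d [-0.0014 -0.1047  0.0182] dr [-0.0003  0.0043  0.0041]
tcp [ 0.5314 -0.208   0.345 ] d [-0.0005 -0.1047  0.2132] dr [-0.0003  0.0043  0.0041]
[-25.67335348  21.34850367  48.97355535  -0.25453602 109.61782152
 -17.89648673]
```

```bash
python3 -m creep '[{"delta_pos":[0,-0.05,0],"dr":[0,0,0],"jaw":0.45},{"delta_pos":[0,-0.105,0.0],"dr":[0,0,0],"jaw":0.45},{"delta_pos":[0,-0.105,0.05],"dr":[0,0,0],"jaw":0.45},{"delta_pos":[0,-0.105,0.10],"dr":[0,0,0],"jaw":0.45},{"delta_pos":[0,-0.105,0.15],"dr":[0,0.004,0.004],"jaw":0.45},{"delta_pos":[0,-0.105,0.19],"dr":[0,0.004,0.004],"jaw":0.45},{"delta_pos":[0,-0.105,0.198],"dr":[0,0.004,0.004],"jaw":0.45},{"delta_pos":[0,-0.105,0.198],"dr":[0,0.004,0.004],"jaw":0.45}]'
python3 -c "
from go import *
t=W((-.02,0,.146))
to(t,81.9)
im=save('scene','s6');cv2.imwrite('pics/c8.png',cv2.resize(im[80:200,150:280,::-1],None,fx=5,fy=5,interpolation=2))
f=get_state()['position']-[0,0,.173];print(f,proj('scene',f),proj('scene',W((-.02,0,.158))))
for y in(.018,-.018): print(proj('scene',W((-.02,y,.158))))"
```

```text
time_s: 12.55
position: [0.5315, -0.2068, 0.3572]
ee_rot: [-179.8, -0.1, 81.9]
wrist_force: [-0.4, 0.4, 0.1]
finger_gap: 0.0383
tcp [ 0.5314 -0.208   0.301 ] d [-0.0014  0.0003  0.0562] dr [-0.0037 -0.0022 -0.0003]
[ 0.53145972 -0.20671125  0.18495698] [[214.27476541 139.63567911]] [[215.11090491 144.73679281]]
[[217.10748755 148.31863671]]
[[213.14131838 141.20183876]]
```

View pics/c8.png

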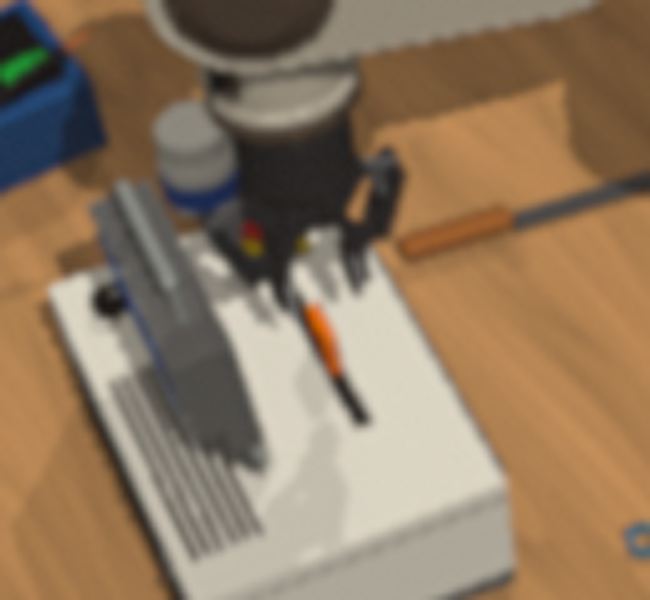

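The hatch stands open behind, and the fingers straddle the line of the orange tab (crop (325,335)), as the projection predicts. I'll go down and grip.

```bash
python3 -m creep '[{"delta_pos":[-0.001,0,0.02],"dr":[0,0,0],"jaw":0.45},{"delta_pos":[-0.001,0,0.04],"dr":[0,0,0],"jaw":0.45},{"delta_pos":[-0.001,0,0.05],"dr":[0,0,0],"jaw":0.45},{"delta_pos":[-0.001,0,0.055],"dr":[0,0,0],"jaw":0.45},{"delta_pos":[-0.001,0,0.055],"dr":[0,0,0],"jaw":0.45}]'
python3 -m creep '[{"delta_pos":[0,0,0],"dr":[0,0,0],"jaw":0.2},{"delta_pos":[0,0,0],"dr":[0,0,0],"jaw":0.1},{"delta_pos":[0,0,0],"dr":[0,0,0],"jaw":0},{"delta_pos":[0,0,0],"dr":[0,0,0],"jaw":0},{"delta_pos":[0,0,0],"dr":[0,0,0],"jaw":0}]' 50
```

```text
time_s: 13.22
position: [0.5308, -0.2073, 0.3021]
ee_rot: [-179.9, -0.1, 81.8]
wrist_force: [-1.4, 0.8, -0.3]
finger_gap: 0.0387
time_s: 13.85
position: [0.5314, -0.2073, 0.3024]
ee_rot: [180.0, -0.1, 81.8]
wrist_force: [10.1, -1.2, -0.6]
finger_gap: 0.0096
```

Gripped (9.6 mm). The 10 N sideways says the tab is slightly ahead, so I'll ease +1.5 mm and lift.

```bash
python3 -m creep '[{"delta_pos":[0,0.001,0],"dr":[0,0,0],"jaw":0},{"delta_pos":[0,0.0015,-0.002],"dr":[0,0,0],"jaw":0},{"delta_pos":[0,0.0015,-0.01],"dr":[0,0,0],"jaw":0},{"delta_pos":[0,0.0015,-0.02],"dr":[0,0,0],"jaw":0}]' 60
```

```text
time_s: 14.35
position: [0.5321, -0.2074, 0.322]
ee_rot: [-179.8, -0.2, 81.8]
wrist_force: [0.4, 0.1, -2.0]
finger_gap: 0.0089
```

```bash
python3 -m creep '[{"delta_pos":[0,0,-0.015],"dr":[0,0,0],"jaw":0},{"delta_pos":[0,0,-0.03],"dr":[0,0,0],"jaw":0},{"delta_pos":[0,0,-0.05],"dr":[0,0,0],"jaw":0},{"delta_pos":[0,0,-0.07],"dr":[0,0,0],"jaw":0},{"delta_pos":[0,0,-0.09],"dr":[0,0,0],"jaw":0},{"delta_pos":[0,0,-0.11],"dr":[0,0,0],"jaw":0},{"delta_pos":[0,0,-0.125],"dr":[0,0,0],"jaw":0},{"delta_pos":[0,0,-0.125],"dr":[0,0,0],"jaw":0}]'
python3 -c "
from go import *
s=get_state();print(s['joints'],s['wrist_force'])
im=save('scene','s7');cv2.imwrite('pics/c9.png',cv2.resize(im[60:260,130:290,::-1],None,fx=3,fy=3,interpolation=2))
to([T[0],T[1],.29],81.9+17.6);to([T[0],T[1],.202],81.9+17.6)
"
```

```text
time_s: 15.35
position: [0.5324, -0.2078, 0.4477]
ee_rot: [-179.9, -0.1, 81.8]
wrist_force: [0.6, 0.4, -2.0]
finger_gap: 0.009
[-2.90670100e+01  7.63802574e+00  7.85484427e+01  8.58347457e-02
  9.39172180e+01 -2.08946427e+01] [ 0.5540119  0.402734  -2.031978 ]
tcp [0.5881 0.219  0.445 ] d [ 0.4304 -0.0055  0.0028] dr [-0.0021 -0.003  -0.3083]
tcp [0.5881 0.219  0.357 ] d [ 0.4302 -0.0053  0.0908] dr [-0.0021 -0.003  -0.3083]
```

View pics/c9.png

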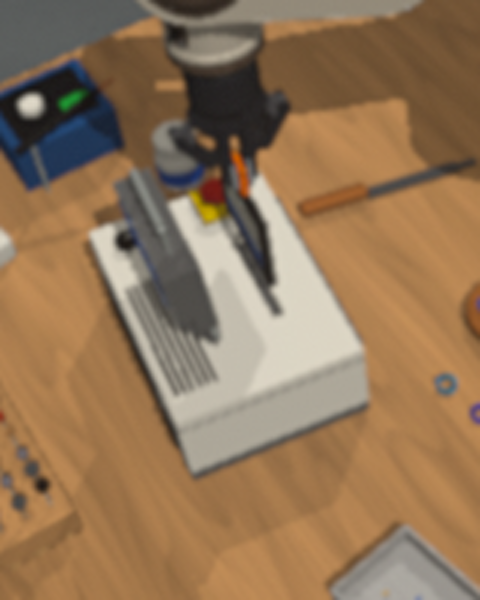

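The filter is out and upright above the slot (crop (255,220)), with the hatch open and the button down. I'll carry it to the grey pan.

```bash
python3 -m creep '[{"delta_pos":[0.015,0,0],"dr":[0,0,-0.01],"jaw":0},{"delta_pos":[0.04,0,0],"dr":[0,0,-0.03],"jaw":0},{"delta_pos":[0.07,0,0],"dr":[0,0,-0.05],"jaw":0},{"delta_pos":[0.10,0,0],"dr":[0,0,-0.07],"jaw":0},{"delta_pos":[0.13,0,0],"dr":[0,0,-0.10],"jaw":0},{"delta_pos":[0.16,-0.002,0],"dr":[0,0,-0.12],"jaw":0},{"delta_pos":[0.19,-0.003,0],"dr":[0,0,-0.14],"jaw":0},{"delta_pos":[0.22,-0.003,0],"dr":[0,0,-0.16],"jaw":0}]'
python3 -c "
from go import *
to([T[0],T[1],.29],81.9+17.6)"
```

```text
time_s: 16.4
position: [0.5605, 0.0121, 0.4464]
ee_rot: [-179.8, -0.2, 91.1]
wrist_force: [-0.3, -0.2, -1.8]
finger_gap: 0.0089
tcp [0.5881 0.219  0.445 ] d [0.2063 0.0315 0.002 ] dr [-0.0031 -0.0037 -0.1469]
```

```bash
python3 -m creep '[{"delta_pos":[0.02,0.003,0],"dr":[0,0,-0.015],"jaw":0},{"delta_pos":[0.05,0.008,0],"dr":[0,0,-0.035],"jaw":0},{"delta_pos":[0.08,0.012,0],"dr":[0,0,-0.06],"jaw":0},{"delta_pos":[0.11,0.017,0],"dr":[0,0,-0.08],"jaw":0},{"delta_pos":[0.14,0.021,0],"dr":[0,0,-0.10],"jaw":0},{"delta_pos":[0.17,0.026,0],"dr":[0,0,-0.12],"jaw":0},{"delta_pos":[0.195,0.03,0],"dr":[0,0,-0.14],"jaw":0},{"delta_pos":[0.206,0.0315,0],"dr":[-0.003,-0.003,-0.147],"jaw":0}]'
python3 -m creep '[{"delta_pos":[0,0,0.015],"dr":[0,0,0],"jaw":0},{"delta_pos":[0,0,0.035],"dr":[0,0,0],"jaw":0},{"delta_pos":[0,0,0.055],"dr":[0,0,0],"jaw":0},{"delta_pos":[0,0,0.072],"dr":[0,0,0],"jaw":0},{"delta_pos":[0,0,0.082],"dr":[0,0,0],"jaw":0},{"delta_pos":[0,0,0.087],"dr":[0,0,0],"jaw":0},{"delta_pos":[0,0,0.087],"dr":[0,0,0],"jaw":0},{"delta_pos":[0,0,0.087],"dr":[0,0,0],"jaw":0}]'
python3 -c "
from go import *
s=get_state();to([T[0],T[1],.202],81.9+17.6)
a=save('scene','s8');b=save('top','t8')
A=cv2.resize(a[100:330,140:370],(500,500),interpolation=2);B=cv2.resize(b[125:225,190:420],None,fx=2.17,fy=2.17,interpolation=2);B=B[:,:500]
B=cv2.copyMakeBorder(B,0,0,0,500-B.shape[1],cv2.BORDER_CONSTANT)[:, :500]
cv2.imwrite('pics/c10.png',np.vstack([A[:380],B])[:,:,::-1])
o=s['position']-[0,0,.2795]
th=np.radians(81.9+17.6-90)
for k in(.065,-.065): 
  q=o+k*np.r_[-np.sin(th),np.cos(th),0];u=proj('scene',q)[0];v=proj('top',q)[0];print(q,(u-[140,100])*500/230,(v-[190,125])*2.17+[0,380])
"
```

```text
time_s: 17.4
position: [0.5886, 0.2182, 0.447]
ee_rot: [180.0, -0.0, 99.5]
wrist_force: [0.0, -0.5, -1.8]
finger_gap: 0.0088
time_s: 18.4
position: [0.5888, 0.217, 0.3613]
ee_rot: [179.9, -0.0, 99.4]
wrist_force: [0.0, -0.2, -2.5]
finger_gap: 0.009
tcp [0.5881 0.219  0.357 ] d [ 0.0021 -0.0004  0.0043] dr [ 0.0019 -0.0003 -0.0012]
[0.57806385 0.28105925 0.08181431] [320.83695638 369.23960312] [ 61.34364711 479.37305928]
[0.59952004 0.15284212 0.08181431] [256.32076607 310.1365433 ] [138.85786637 465.42875858]
```

View pics/c10.png

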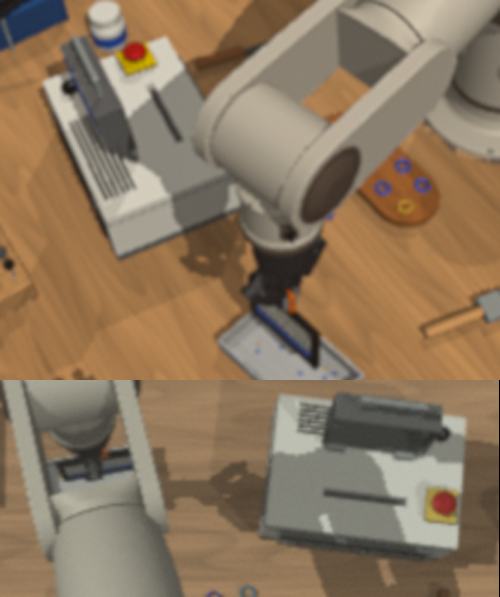

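The picture shows the filter upright over the grey pan (visible bottom corner (318,367), predicted (321,369)), the hatch standing open and the button down. I'll hold half a second and hand in.

```bash
python3 -m creep '[{"delta_pos":[0,0,0],"dr":[0,0,0],"jaw":0},{"delta_pos":[0,0,0],"dr":[0,0,0],"jaw":0},{"delta_pos":[0,0,0],"dr":[0,0,0],"jaw":0},{"delta_pos":[0,0,0],"dr":[0,0,0],"jaw":0}]'
python3 -c "
from h import *
print(np.abs(get_state()['qvel']).max());print(close_job())"
```

```text
time_s: 19.0
position: [0.5887, 0.2169, 0.3607]
ee_rot: [179.9, -0.0, 99.4]
wrist_force: [-0.0, -0.2, -2.0]
finger_gap: 0.0091
0.07219304170796516
the job is handed in; nothing more can be done
None
```

I stopped the collector, opened the hatch, drew the filter out and held it upright over the grey pan. I handed the job in at 19 s of the 58 s allowed; no verdict is reported.

- **Button:** I pushed it to its hard stop. The fingertips stopped at 154 mm and the force rose to 32 N, and the button still looks down in the last picture.
- **Hatch:** I swung it up by the bar, and the bar's final position puts it at about 1.6 rad. It stayed standing after I let go. The bar pushed back with about 25 N partway up, so I shifted the path slightly outward.
- **Filter:** I gripped the tab (gap about 9 mm) and lifted the filter straight up. After the grip there was a 10 N sideways load, which I removed by easing 1.5 mm before lifting. I then carried it level to the pan.
- **Last checks:**
  - The filter's bottom edge is at about 81 mm, about 53 mm above the rim and roughly centred on the pan. That height is worked out from the gripper position.
  - In the scene picture, the one bottom corner I could see was 2–3 pixels from where I predicted it.
  - The wrist carried about 2 N, a little more than the filter's weight, and the arm was still.
- **Weak points:**
  - The arm partly hid the pan in the last top picture, so I checked the filter's place over the pan mainly from the scene view.
  - I did not re-measure the pan or the other things on the bench at the end; no contact with them showed in the forces or pictures.

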